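Snap the sprung idler roller into its bracket

TASK

On the bench of the vehicle workshop, fit the sprung idler roller into the wider of the two grey brackets: squeeze its two upright tabs fully together, lower it upright between the cheeks, and let go so that its two end tongues spring out into the cheeks' windows and carry it. Leave it hanging there by both tongues, at rest and let go of.

Things in the scene. Friction and masses are not known exactly. Their poses are not given: they have to be found in the camera images.
- idler: Sprung roller, 0.28 kg, upright: black roller (34 mm dia, 17 long) on a level axis between two upright aluminium end plates 6 mm thick. Origin: centre of underside; z up, y along axis. Free, 64 mm in y over the plates' outer faces. Plates 34 mm wide (x) to 34 mm above underside, then tabs 26 mm wide to 78 mm. Pinch tabs along y with fingertips 46 to 56 mm above underside. Either way round fits.
- bracket: Wide bracket, fixed. Origin: centre of underside, on bench; z up. Base 70 (x) by 116 (y) by 6 mm; two cheeks 8 mm thick, 70 mm wide (x), 58 mm high, inner faces at y = +35 and -35 mm. Window through each: x -23 to +23 mm, 26 to 50 mm above bench. Fitted, idler's y lies along bracket's y, underside 12 mm above bench; let go with underside at 14 to 26 mm. Other bracket: gap only 46 mm.
- tongue_a (a point): End face centre of one steel tongue: 26 mm wide (x), 8 mm thick, sticking out 12 mm in y from an end plate, 14 to 22 mm above idler's underside. Free, it is at y = +44 mm of the idler, 18 mm up. Squeezing the tabs slides each plate with its tongue 17 mm inwards to a hard stop (then 30 mm over the tabs, 54 mm over the tongue tips); spring 3 N at first, 6.4 N at the stop; springs out when let go.
- tongue_b (a point): End face centre of the other, equal tongue: free, at y = -44 mm of the idler, 18 mm above its underside; moves inwards with its own plate when the tabs are squeezed. Fitted, both tongues rest on the lower edges of the windows.
Not all that is in view belongs to the job. There is more than one size of the idler; the job needs the middle-sized.

How it is judged (in metres and radians):
At the end, for the whole second after the job is handed in: One tongue in each window of the wide bracket: each tip over 39 mm from the bracket's middle along y, one each side, 24 to 48 mm above the bench, within 18 mm of the window's middle in x; idler upright within 0.25 rad, at rest (under 0.02 m/s) and released (((y of tongue_a in the frame of bracket above 0.039 m and y of tongue_b in the frame of bracket below -0.039 m) or (y of tongue_b in the frame of bracket above 0.039 m and y of tongue_a in the frame of bracket below -0.039 m)) and z of tongue_a in the frame of bracket between 0.024 and 0.048 m and x of tongue_a in the frame of bracket between -0.018 and 0.018 m and z of tongue_b in the frame of bracket between 0.024 and 0.048 m and x of tongue_b in the frame of bracket between -0.018 and 0.018 m and angle between idler's own z axis and vertical below 0.25 rad and linear speed of idler below 0.02 m/s); the robot touches nothing.
It also fails if it takes over 40 s, if anything falls off the work surface, if the arm or the gripper's body presses on something with over 40 N, if the wrist force passes 120 N, or if a joint passes its speed limit or range.

ROBOT

A 6-joint arm with a two-finger parallel gripper is mounted at the origin on the work surface. World frame = base frame: x ahead of the robot, y to its left, z up, the work surface at z = 0. Lengths are in mm, angles in rad, forces in N, time in s.
With the tool pointing down it reaches from about 275 to 1000 mm from the base axis. Payload 8.4 kg.
Tool frame: the origin (TCP) lies midway between the tips of the shut fingers; the grasp point (between the pads) lies 19 mm behind it; z points along the fingers, y is the line along which they close (so a half turn about z gives the same grasp; the last joint's range is limited). The gripper opens to 85 mm and grips with 20 to 120 N. Pads are 22 mm wide; open, the fingers measure 114 mm over their backs; the gripper's body (76 mm by 85 mm) begins 54 mm behind the grasp point. The pads swing forward as they close: fully open they stand 13 mm farther back than shut.
Start: joints at [1.29, 0.353, 1.633, -0, 1.155, -0.002], TCP at [172, 600.869, 231.281] pointing down, gripper open.
Joint ranges: [-2.63, 2.63], [-0.92, 2.1], [0.06, 2.66], [-1.3, 4.44], [0, 2.69], [-3.02, 3.02]. Speed limits (rad/s): [2.22, 2.22, 2.79, 3.14, 3.14, 3.14].

INTERFACE

Orientations are given as [roll, pitch, yaw] about the fixed x, y, z axes, in that order (R = Rz(yaw) Ry(pitch) Rx(roll)).
In Python, from rig import monitor, imaging, r gives the robot as it stands.
- The arm moves only by the tool drive_tool, never from a script. Its argument "plan" is a list of rows, each an object of numbers: "x", "y", "z": the shift along the tool's x, y, z in units of 50 mm (1.0 is 50 mm); "ax", "ay", "az": the turn, a rotation vector about the tool's x, y, z in units of 6 degrees (1.0 is 6 degrees); "hand": the finger opening in mm, from 0 to 85.4. In form: [{"x": .., "y": .., "z": .., "ax": .., "ay": .., "az": .., "hand": ..}, ...]. A call has 1 to 8 rows; each row is the pose to reach, as a shift and turn from the pose commanded when the call began, along the tool's axes at that moment; what a row does not reach only later rows make up. A row lasts 1/10 s, in which the tool goes at most 50 mm and 8.59 degrees, less where a joint would pass 70% of its speed; a pose out of reach is approached as far as the arm can. A call with a gripper value outside its range is refused whole. The fingers move at their own pace and stop on an object; "grip_force" is the grip in N (left out, the last holds). Time passes only in rows, so rows that repeat a pose let the fingers close. It gives the time, the measured TCP pose, the force, the opening and the grip force at its end, in the units of the state.
- monitor.sense(): the state, without advancing time (a new reading comes with each control period).
- imaging.grab_frame(name): name is "scene" or "top" or "wrist"; returns the picture (420x560x3 uint8, red, green, blue); there is no depth.
- imaging.camera_info(name): a dict with "mtx" (3x3 intrinsics, pixels), "dist" ([k1, k2, p1, p2, k3] as OpenCV has them; the pictures are not rectified), "R" (3x3) and "t" (3): a world point X has camera coordinates R X + t. Camera axes: x right, y down, z forward; pixel columns grow to the right and rows downward; lengths in mm; the calibration is good to about 2 mm. A picture is of the moment at which its call begins: read the wrist's pose just before it. camera_info takes no time and is no camera call; for the wrist camera it gives the pose at the moment of the call.
- r.sign_off(): hands the job in; it is judged then, once.
The state is a dict: "clock": time; "qpos": joint angles; "qvel": joint speeds; "joint_efforts": joint torques, N m; "eef_pos": TCP position; "tcp_rot": TCP orientation; "contact_force": force on the tool from outside, world axes, zero at the start; "wrist_torque": the same for the moment, N m; "opening": opening from 0.0 (shut) to 1.0 (fully open); "grasp_force": force on a finger pad.
Only numpy, scipy, OpenCV 4.12 (cv2) and the standard library are available. Lean on these libraries where they do the work, as an engineer would, in place of code of your own. Each camera call takes 0.05 s, during which the arm holds its last target. There are 200 camera calls.

## Working session

There is one attempt and no reset: what is moved stays moved. The work goes in short steps, Python scripts to look and compute and a tool call to move; the robot and the scene stay as the last step left them, time stands still between calls to the robot, and variables do not carry over. Pictures are saved under pics/ and viewed, at most 10 in all, crops included, and the job is handed in when it is done.

Besides the shell and the picture viewer there is one more tool, called after "Emit:" as name(argument=value, ...), one argument or row to a line, values as JSON. drive_tool: Moves the arm, as the interface text tells. Its arguments: {"type":"object","properties":{"plan":{"type":"array","items":{"type":"object","properties":{"x":{"type":"number"},"y":{"type":"number"},"z":{"type":"number"},"ax":{"type":"number"},"ay":{"type":"number"},"az":{"type":"number"},"hand":{"type":"number"}}}},"grip_force":{"type":"number"}},"required":["plan"]}

```bash
mkdir -p pics
cat > h.py <<'E'
import numpy as np, cv2
from rig import monitor, imaging, r
def snap(n,f,crop=None,s=1):
    ci=imaging.camera_info(n); im=imaging.grab_frame(n)[:,:,::-1]
    cv2.imwrite('pics/raw_'+f,im)
    if crop: im=im[crop[1]:crop[3],crop[0]:crop[2]]
    if s!=1: im=cv2.resize(im,None,fx=s,fy=s,interpolation=cv2.INTER_CUBIC)
    cv2.imwrite('pics/'+f,im); np.savez('pics/'+f+'.npz',**{k:np.array(ci[k],float) for k in('mtx','dist','R','t')})
def back(f,px,z):
    c=np.load('pics/'+f+'.npz'); u=cv2.undistortPoints(np.array(px,float).reshape(-1,1,2),c['mtx'],c['dist']).reshape(-1,2)
    d=np.c_[u,np.ones(len(u))]@c['R']; o=-c['R'].T@c['t']
    z=np.broadcast_to(z,len(u)); return o+d*((z-o[2])/d[:,2])[:,None]
def proj(f,X):
    c=np.load('pics/'+f+'.npz'); return cv2.projectPoints(np.array(X,float).reshape(-1,1,3),cv2.Rodrigues(c['R'])[0],c['t'],c['mtx'],c['dist'])[0].reshape(-1,2)
E
python3 - <<'E'
from h import *
np.set_printoptions(precision=3,suppress=True)
snap('top','top.png',None,1.4);snap('scene','scene.png',None,1.4)
print(monitor.sense())
for n in('top','scene'):
  c=imaging.camera_info(n);print(-np.array(c['R']).T@c['t'])
E
```

```text
{'clock': 0.1, 'qpos': array([ 1.29 ,  0.354,  1.634,  0.   ,  1.155, -0.002]), 'qvel': array([ 0.001, -0.002, -0.001, -0.001,  0.001,  0.   ]), 'joint_efforts': array([ -0.001, -60.635, -34.282,  -0.   ,   0.004,  -0.   ]), 'eef_pos': array([171.891, 600.451, 230.626]), 'tcp_rot': array([-3.14 , -0.   ,  2.863]), 'contact_force': array([ 0.703, -0.031,  0.461]), 'wrist_torque': array([-0.011, -0.01 , -0.011]), 'grasp_force': 0.0, 'opening': 0.9972394046368316}
[489.587   2.304 793.234]
[1215.526  425.63   698.838]
```

View pics/top.png

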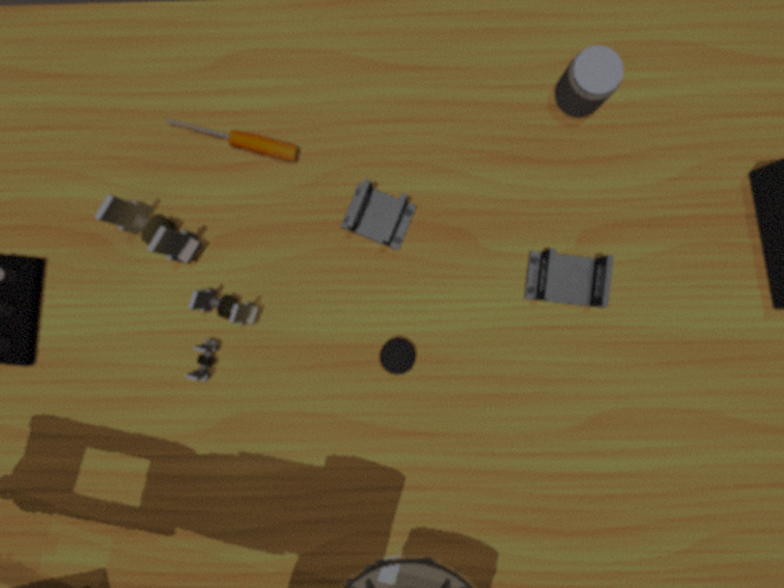

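View pics/scene.png

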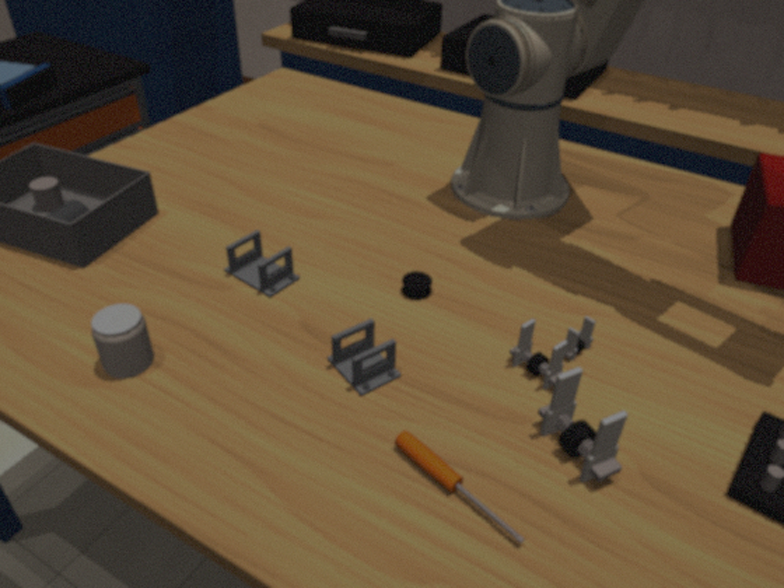

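The top view shows idlers at (150,228) large, (226,306) medium and (205,360) small, and brackets at (380,215) and (570,278), the right one apparently wider. I'll enlarge the medium idler and the right bracket.

Run:
```python
from h import *
np.set_printoptions(precision=1,suppress=True)
im=cv2.imread('pics/raw_top.png')
a=im[190:270,120:200];b=im[165:245,365:445]
f=lambda a:cv2.resize(a,(400,400),interpolation=cv2.INTER_CUBIC)
cv2.imwrite('pics/c1.png',cv2.convertScaleAbs(np.hstack([f(a),f(b)]),alpha=1.6))
P=np.array([[525,300],[607,306],[612,255],[530,250],[343,228],[399,248],[414,195],[362,182]])/1.4
print(back('top.png',P,6))
print(back('top.png',np.array([[226,306],[150,228],[205,360]])/1.4,30))
```

```text
[[ 495.1 -175.1    6. ]
 [ 484.8 -293.2    6. ]
 [ 558.6 -302.2    6. ]
 [ 567.7 -183.8    6. ]
 [ 604.3   88.3    6. ]
 [ 573.7    6.7    6. ]
 [ 651.1  -16.4    6. ]
 [ 671.7   59.6    6. ]]
[[492.4 253.6  30. ]
 [605.6 362.6  30. ]
 [416.2 284.1  30. ]]
```

View pics/c1.png

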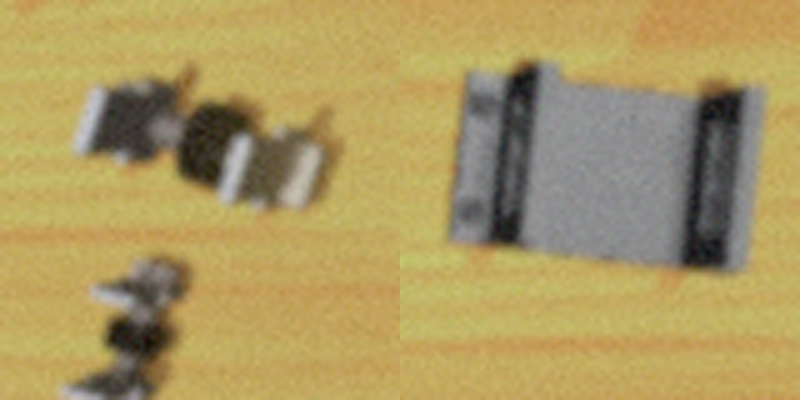

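Left of the crop is the medium idler: bright tab tops at about (90,121) and (231,168), with its right tongue at (300,175). On the right is the wide bracket, base about 118 x 74 mm. That matches its size, so it's confirmed.

```bash
cat >> h.py <<'E'
from scipy.spatial.transform import Rotation as Ro
def rel(p,ydir):
    "shift/turn in tool units to reach TCP p pointing down with tool y along +-ydir (world xy)"
    s=monitor.sense(); R0=Ro.from_euler('xyz',s['tcp_rot']); y=np.r_[ydir,0]/np.hypot(*ydir); out=[]
    for sg in(1,-1):
        z=np.array([0,0,-1.]); Y=sg*y; R=Ro.from_matrix(np.c_[np.cross(Y,z),Y,z])
        out.append(((R0.inv()*R).as_rotvec()/np.radians(6)).round(2))
    return (R0.inv().apply(np.array(p)-s['eef_pos'])/50).round(3),out,s['qpos'].round(2)
E
python3 - <<'E'
from h import *
np.set_printoptions(precision=3,suppress=True)
t=back('top.png',[[138,214.2],[166.2,223.6]],78)
d=t[0]-t[1];c=t.mean(0);print(t,np.linalg.norm(d),c)
print(rel([c[0],c[1],150],d[:2]))
E
```

```text
[[500.983 281.846  78.   ]
 [482.718 228.908  78.   ]] 56.00130837238153 [491.851 255.377  78.   ]
(array([-8.052, -4.871,  1.619]), [array([-0.01,  0.  ,  0.51]), array([ -0.  ,  -0.02, -29.49])], array([ 1.29,  0.35,  1.63,  0.  ,  1.16, -0.  ]))
```

Emit:
drive_tool(
  plan=[
    {"x": -8.05, "y": -4.87, "z": 1.0, "az": 0.5, "hand": 85},
    {"x": -8.05, "y": -4.87, "z": 1.0, "az": 0.5, "hand": 85},
    {"x": -8.05, "y": -4.87, "z": 1.0, "az": 0.5, "hand": 85},
    {"x": -8.05, "y": -4.87, "z": 1.0, "az": 0.5, "hand": 85},
    {"x": -8.05, "y": -4.87, "z": 1.0, "az": 0.5, "hand": 85},
    {"x": -8.05, "y": -4.87, "z": 1.0, "az": 0.5, "hand": 85},
    {"x": -8.05, "y": -4.87, "z": 1.0, "az": 0.5, "hand": 85},
    {"x": -8.05, "y": -4.87, "z": 1.0, "az": 0.5, "hand": 85},
  ],
  grip_force=40,
)

```text
invalid input
```

Emit:
drive_tool(
  plan=[
    {"x": -0.86, "y": -0.5, "z": 0.1, "ax": 0, "ay": 0, "az": 0.1, "hand": 85},
    {"x": -1.7, "y": -1.0, "z": 0.2, "ax": 0, "ay": 0, "az": 0.2, "hand": 85},
    {"x": -2.6, "y": -1.5, "z": 0.3, "ax": 0, "ay": 0, "az": 0.3, "hand": 85},
    {"x": -3.4, "y": -2.0, "z": 0.4, "ax": 0, "ay": 0, "az": 0.4, "hand": 85},
    {"x": -4.2, "y": -2.5, "z": 0.5, "ax": 0, "ay": 0, "az": 0.5, "hand": 85},
    {"x": -5.1, "y": -3.0, "z": 0.6, "ax": 0, "ay": 0, "az": 0.5, "hand": 85},
    {"x": -6.0, "y": -3.5, "z": 0.7, "ax": 0, "ay": 0, "az": 0.5, "hand": 85},
    {"x": -6.8, "y": -4.1, "z": 0.8, "ax": 0, "ay": 0, "az": 0.5, "hand": 85},
  ],
  grip_force=40,
)

```text
clock: 0.9
eef_pos: [441.7, 311.7, 191.4]
tcp_rot: [3.141, 0.0, 2.811]
contact_force: [1.0, 0.2, -0.2]
opening: 0.998
grasp_force: 0.0
```

Emit:
drive_tool(
  plan=[
    {"x": -0.8, "y": -0.5, "z": 0.2, "ax": 0, "ay": 0, "az": 0, "hand": 85},
    {"x": -1.25, "y": -0.77, "z": 0.4, "ax": 0, "ay": 0, "az": 0, "hand": 85},
    {"x": -1.25, "y": -0.77, "z": 0.4, "ax": 0, "ay": 0, "az": 0, "hand": 85},
    {"x": -1.25, "y": -0.77, "z": 0.4, "ax": 0, "ay": 0, "az": 0, "hand": 85},
  ],
)

```text
clock: 1.3
eef_pos: [486.7, 255.9, 171.2]
tcp_rot: [-3.141, -0.001, 2.809]
contact_force: [-0.7, 0.6, 0.2]
opening: 0.996
grasp_force: 0.0
```

Run:
```python
from h import *
np.set_printoptions(precision=3,suppress=True)
print(monitor.sense()['eef_pos'])
snap('wrist','w1.png',None,1.4)
print(rel([491.9,255.4,46],[18.3,52.9]))
print(proj('w1.png',[[501,281.8,78],[482.7,228.9,78]])*1.4)
```

```text
[486.656 255.9   171.217]
(array([-0.113,  0.013,  2.511]), [array([-0.  , -0.01,  0.01]), array([  0.01,  -0.  , -29.99])], array([ 0.48,  0.3 ,  1.85,  0.  ,  0.99, -0.76]))
[[446.624 304.199]
 [338.67  304.184]]
```

View pics/w1.png

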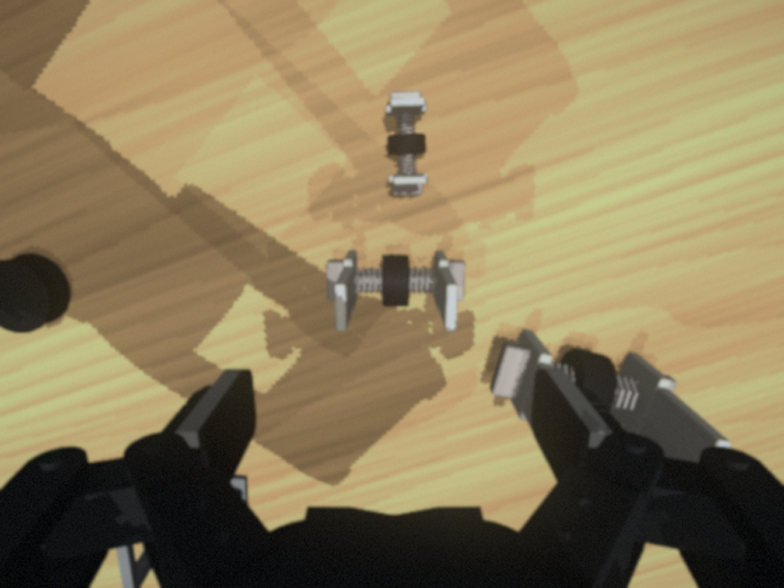

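The medium idler is centred at (396,280); its tab tops are bright strips, left at about (341,307) and right at about (450,307), within a few pixels of the prediction. The large idler lies clear at the right.

Run:
```python
from h import *
np.set_printoptions(precision=3,suppress=True)
t=back('w1.png',np.array([[450,307],[341,307]])/1.4,78);c=t.mean(0);d=t[0]-t[1]
print(t,np.linalg.norm(d),rel([c[0],c[1],46],d[:2]))
```

```text
[[503.028 283.007  78.   ]
 [484.526 229.5    78.   ]] 56.616018914519785 (array([-0.143,  0.041,  2.511]), [array([-0.  , -0.01,  0.01]), array([  0.01,  -0.  , -29.99])], array([ 0.48,  0.3 ,  1.85,  0.  ,  0.99, -0.76]))
```

Emit:
drive_tool(
  plan=[
    {"x": -0.13, "y": 0.03, "z": 0.5, "ax": 0, "ay": 0, "az": 0, "hand": 85},
    {"x": -0.13, "y": 0.03, "z": 1.2, "ax": 0, "ay": 0, "az": 0, "hand": 85},
    {"x": -0.13, "y": 0.03, "z": 1.9, "ax": 0, "ay": 0, "az": 0, "hand": 85},
    {"x": -0.13, "y": 0.03, "z": 2.5, "ax": 0, "ay": 0, "az": 0, "hand": 85},
    {"x": -0.13, "y": 0.03, "z": 2.5, "ax": 0, "ay": 0, "az": 0, "hand": 85},
    {"x": -0.13, "y": 0.03, "z": 2.5, "ax": 0, "ay": 0, "az": 0, "hand": 70},
    {"x": -0.13, "y": 0.03, "z": 2.5, "ax": 0, "ay": 0, "az": 0, "hand": 55},
    {"x": -0.13, "y": 0.03, "z": 2.5, "ax": 0, "ay": 0, "az": 0, "hand": 40},
  ],
  grip_force=40,
)

```text
clock: 2.15
eef_pos: [495.4, 257.1, 49.7]
tcp_rot: [3.138, 0.003, 2.811]
contact_force: [-1.0, -1.8, 19.7]
opening: 0.511
grasp_force: 11.8
```

Emit:
drive_tool(
  plan=[
    {"x": 0, "y": 0, "z": 0, "ax": 0, "ay": 0, "az": 0, "hand": 25},
    {"x": 0, "y": 0, "z": 0, "ax": 0, "ay": 0, "az": 0, "hand": 20},
    {"x": 0, "y": 0, "z": 0, "ax": 0, "ay": 0, "az": 0, "hand": 20},
    {"x": 0, "y": 0, "z": 0, "ax": 0, "ay": 0, "az": 0, "hand": 20},
    {"x": 0, "y": 0, "z": 0, "ax": 0, "ay": 0, "az": 0, "hand": 20},
    {"x": 0, "y": 0, "z": 0, "ax": 0, "ay": 0, "az": 0, "hand": 20},
  ],
)

```text
clock: 2.75
eef_pos: [496.2, 257.3, 50.8]
tcp_rot: [3.137, 0.005, 2.811]
contact_force: [-0.9, -0.9, 19.4]
opening: 0.318
grasp_force: 40.9
```

Run:
```python
from h import *
np.set_printoptions(precision=3,suppress=True)
snap('wrist','w2.png',None,1.4)
s=monitor.sense();print(s['opening']*85.4,s['grasp_force'],s['contact_force'],s['eef_pos'])
```

```text
27.061912242287594 40.92936158180237 [-2.016 -1.364 19.051] [496.143 257.285  50.809]
```

View pics/w2.png

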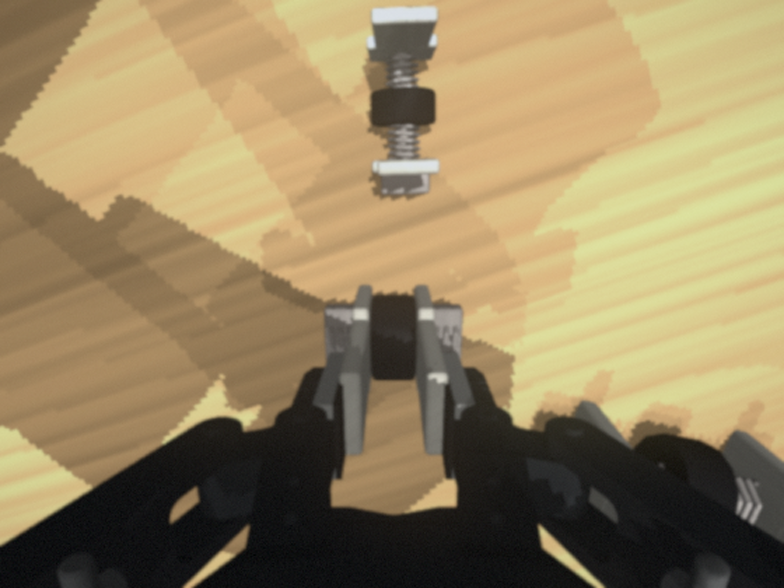

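Both plates are pinched against the roller between (340,380) and (440,380), so the tabs are fully squeezed. Next I lift.

Emit:
drive_tool(
  plan=[
    {"x": 0, "y": 0, "z": -0.3, "ax": 0, "ay": 0, "az": 0, "hand": 20},
    {"x": 0, "y": 0, "z": -1.0, "ax": 0, "ay": 0, "az": 0, "hand": 20},
    {"x": 0, "y": 0, "z": -1.8, "ax": 0, "ay": 0, "az": 0, "hand": 20},
    {"x": 0, "y": 0, "z": -2.6, "ax": 0, "ay": 0, "az": 0, "hand": 20},
    {"x": 0, "y": 0, "z": -2.9, "ax": 0, "ay": 0, "az": 0, "hand": 20},
    {"x": 0, "y": 0, "z": -2.9, "ax": 0, "ay": 0, "az": 0, "hand": 20},
  ],
)

```text
clock: 3.4
eef_pos: [495.0, 256.7, 196.0]
tcp_rot: [3.137, 0.005, 2.811]
contact_force: [1.4, 0.3, -2.6]
opening: 0.318
grasp_force: 40.3
```

Run:
```python
from h import *
np.set_printoptions(precision=3,suppress=True)
print(rel([526.5,-238.6,190],[9.7,118.2]), monitor.sense())
```

```text
(array([-3.814, -9.163,  0.092]), [array([ 0.04,  0.05, -2.38]), array([ 0.07, -0.06, 27.62])], array([ 0.48,  0.28,  1.82,  0.  ,  1.03, -0.76])) {'clock': 3.4, 'qpos': array([ 0.476,  0.283,  1.819,  0.   ,  1.033, -0.764]), 'qvel': array([-0.   ,  0.053,  0.051, -0.   , -0.045, -0.   ]), 'joint_efforts': array([ -0.011, -55.799, -33.201,   0.001,   0.608,  -0.   ]), 'eef_pos': array([495.04 , 256.655, 196.013]), 'tcp_rot': array([3.137, 0.005, 2.811]), 'contact_force': array([ 1.371,  0.253, -2.615]), 'wrist_torque': array([-0.013, -0.064, -0.028]), 'grasp_force': 40.33988356590271, 'opening': 0.31811493038930394}
```

Emit:
drive_tool(
  plan=[
    {"x": -0.15, "y": -0.37, "z": 0, "ax": 0, "ay": 0, "az": -0.3, "hand": 20},
    {"x": -0.4, "y": -1.0, "z": 0, "ax": 0, "ay": 0, "az": -0.6, "hand": 20},
    {"x": -0.7, "y": -1.7, "z": 0, "ax": 0, "ay": 0, "az": -0.9, "hand": 20},
    {"x": -1.0, "y": -2.4, "z": 0, "ax": 0, "ay": 0, "az": -1.2, "hand": 20},
    {"x": -1.3, "y": -3.1, "z": 0, "ax": 0, "ay": 0, "az": -1.5, "hand": 20},
    {"x": -1.6, "y": -3.8, "z": 0, "ax": 0, "ay": 0, "az": -1.8, "hand": 20},
    {"x": -1.9, "y": -4.5, "z": 0, "ax": 0, "ay": 0, "az": -2.1, "hand": 20},
    {"x": -2.15, "y": -5.15, "z": 0, "ax": 0, "ay": 0, "az": -2.38, "hand": 20},
  ],
)

```text
clock: 4.2
eef_pos: [510.5, -24.4, 191.0]
tcp_rot: [-3.141, -0.001, 3.061]
contact_force: [1.2, 0.1, -2.7]
opening: 0.319
grasp_force: 40.4
```

Run:
```python
from h import *
np.set_printoptions(precision=3,suppress=True)
print(rel([526.5,-238.6,190],[9.7,118.2]))
```

```text
(array([-0.664, -4.244,  0.021]), [array([-0.  , -0.01,  0.01]), array([  0.02,  -0.  , -29.99])], array([-0.05,  0.22,  1.91, -0.  ,  1.01, -1.54]))
```

Emit:
drive_tool(
  plan=[
    {"x": -0.1, "y": -0.6, "z": 0, "ax": 0, "ay": 0, "az": 0, "hand": 20},
    {"x": -0.2, "y": -1.3, "z": 0, "ax": 0, "ay": 0, "az": 0, "hand": 20},
    {"x": -0.3, "y": -2.0, "z": 0, "ax": 0, "ay": 0, "az": 0, "hand": 20},
    {"x": -0.4, "y": -2.7, "z": 0, "ax": 0, "ay": 0, "az": 0, "hand": 20},
    {"x": -0.5, "y": -3.4, "z": 0, "ax": 0, "ay": 0, "az": 0, "hand": 20},
    {"x": -0.6, "y": -4.0, "z": 0, "ax": 0, "ay": 0, "az": 0, "hand": 20},
    {"x": -0.66, "y": -4.24, "z": 0, "ax": 0, "ay": 0, "az": 0, "hand": 20},
    {"x": -0.66, "y": -4.24, "z": 0, "ax": 0, "ay": 0, "az": 0, "hand": 20},
  ],
)

```text
clock: 5.0
eef_pos: [526.5, -237.7, 191.0]
tcp_rot: [3.141, -0.001, 3.058]
contact_force: [-0.9, -0.7, -1.8]
opening: 0.319
grasp_force: 40.4
```

Run:
```python
from h import *
np.set_printoptions(precision=3,suppress=True)
snap('wrist','w3.png',None,1.4)
print(rel([526.5,-238.6,190],[9.7,118.2]))
ya=np.array([9.7,118.2])/118.6; xa=np.array([ya[1],-ya[0]]); c=np.array([526.5,-238.6])
for y in(-43,-35,35,43):
  for x in(-35,35): print(x,y,proj('w3.png',[*(c+x*xa+y*ya),58])[0]*1.4)
```

```text
(array([-0.007, -0.041,  0.019]), [array([ 0.01, -0.01, -0.01]), array([-0.02, -0.01, 29.99])], array([-0.43,  0.32,  1.78,  0.  ,  1.05, -1.91]))
-35 -43 [315.306 217.284]
35 -43 [320.511 331.347]
-35 -35 [329.127 217.213]
35 -35 [333.452 331.335]
-35 35 [450.415 216.937]
35 35 [446.976 331.081]
-35 43 [464.24  216.945]
35 43 [459.92  331.035]
```

View pics/w3.png

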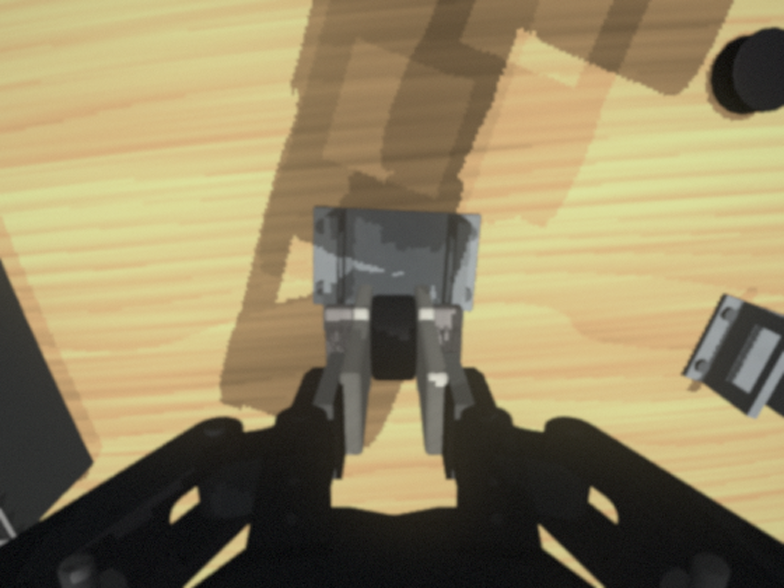

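The bracket base corners are at about (314,206), (480,214), (473,310) and (314,303), partly hidden by the idler. The cheek tops are unclear, so I'll enlarge.

Run:
```python
from h import *
np.set_printoptions(precision=1,suppress=True)
im=cv2.imread('pics/raw_w3.png')[135:245,210:355]
cv2.imwrite('pics/c3.png',cv2.convertScaleAbs(cv2.resize(im,None,fx=5,fy=5,interpolation=cv2.INTER_CUBIC),alpha=1.8))
for z in (0,6,58):
  t=back('w3.png',np.array([[314,206],[480,214],[473,310],[314,303]])/1.4,z);print(t,t.mean(0),np.linalg.norm(t-np.roll(t,1,0),axis=1))
```

```text
[[ 486.2 -288.5    0. ]
 [ 501.4 -173.6    0. ]
 [ 571.4 -181.3    0. ]
 [ 556.1 -297.5    0. ]] [ 528.8 -235.2    0. ] [ 70.5 115.9  70.4 117.2]
[[ 485.7 -287.5    6. ]
 [ 500.6 -174.7    6. ]
 [ 569.4 -182.2    6. ]
 [ 554.4 -296.3    6. ]] [ 527.5 -235.1    6. ] [ 69.3 113.8  69.1 115.1]
[[ 481.6 -278.5   58. ]
 [ 494.2 -183.7   58. ]
 [ 552.  -190.    58. ]
 [ 539.4 -286.    58. ]] [ 516.8 -234.6   58. ] [58.2 95.6 58.1 96.7]
```

View pics/c3.png

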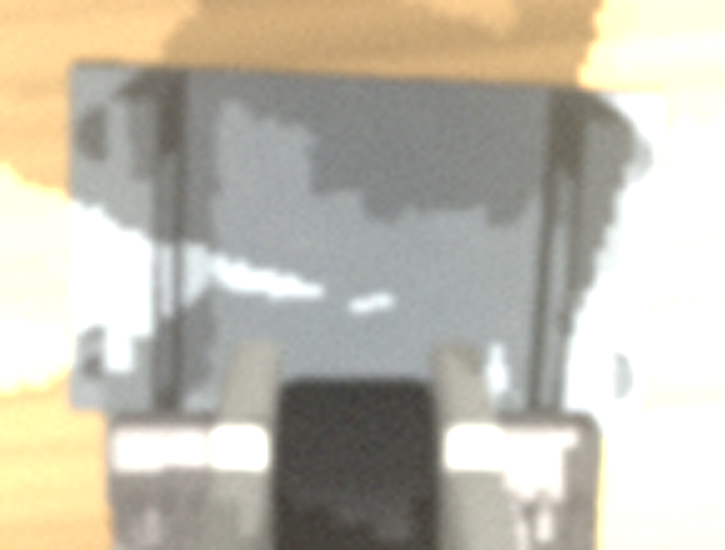

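The base measures 70.5 x 116 mm, which matches. The refined pose is about (528,-236), yaw -0.125. I'll check it with a wireframe overlay.

Run:
```python
from h import *
np.set_printoptions(precision=3,suppress=True)
im=cv2.imread('pics/raw_w3.png')[135:245,210:355]
im=cv2.convertScaleAbs(cv2.resize(im,None,fx=5,fy=5,interpolation=cv2.INTER_CUBIC),alpha=1.3)
c=np.array([528,-235.8]);a=-0.125;M=np.array([[np.cos(a),-np.sin(a)],[np.sin(a),np.cos(a)]])
def poly(P,col):
    P=np.array(P,float);W=np.c_[P[:,:2]@M.T+c,P[:,2]]
    q=(proj('w3.png',W)-[210,135])*5+2
    cv2.polylines(im,[q.astype(np.int32)],True,col,1)
sq=lambda x,y0,y1,z:[[-x,y0,z],[x,y0,z],[x,y1,z],[-x,y1,z]]
poly(sq(35,-58,58,6),(0,255,0))
for s in(1,-1):
    poly(sq(35,35*s,43*s,58),(0,0,255)); poly([[-23,35*s,26],[23,35*s,26],[23,35*s,50],[-23,35*s,50]],(255,0,0))
cv2.imwrite('pics/c4.png',im)
print(rel([528,-235.8,100],[-np.sin(a),np.cos(a)]))
```

```text
(array([-0.034,  0.016,  1.819]), [array([ 0.01, -0.01,  0.4 ]), array([  0.02,   0.01, -29.6 ])], array([-0.43,  0.32,  1.78,  0.  ,  1.05, -1.91]))
```

View pics/c4.png

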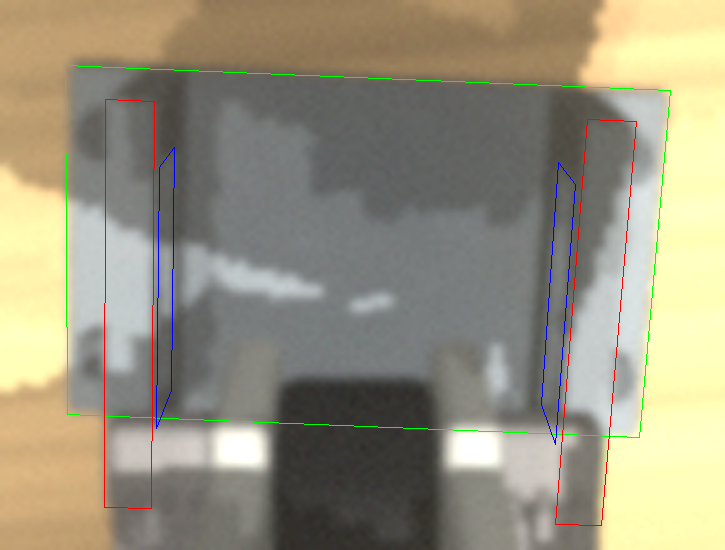

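The overlay matches the base, cheeks and windows well. Lowering in.

Emit:
drive_tool(
  plan=[
    {"x": -0.03, "y": 0.02, "z": 0.2, "ax": 0, "ay": 0, "az": 0.4, "hand": 20},
    {"x": -0.03, "y": 0.02, "z": 0.5, "ax": 0, "ay": 0, "az": 0.4, "hand": 20},
    {"x": -0.03, "y": 0.02, "z": 0.9, "ax": 0, "ay": 0, "az": 0.4, "hand": 20},
    {"x": -0.03, "y": 0.02, "z": 1.3, "ax": 0, "ay": 0, "az": 0.4, "hand": 20},
    {"x": -0.03, "y": 0.02, "z": 1.6, "ax": 0, "ay": 0, "az": 0.4, "hand": 20},
    {"x": -0.03, "y": 0.02, "z": 1.8, "ax": 0, "ay": 0, "az": 0.4, "hand": 20},
    {"x": -0.03, "y": 0.02, "z": 2.0, "ax": 0, "ay": 0, "az": 0.4, "hand": 20},
    {"x": -0.03, "y": 0.02, "z": 2.0, "ax": 0, "ay": 0, "az": 0.4, "hand": 20},
  ],
)

```text
clock: 5.85
eef_pos: [527.9, -235.3, 90.6]
tcp_rot: [3.141, -0.002, 3.018]
contact_force: [0.2, -0.2, -2.8]
opening: 0.316
grasp_force: 40.4
```

Emit:
drive_tool(
  plan=[
    {"x": 0, "y": 0, "z": 0.15, "ax": 0, "ay": 0, "az": 0, "hand": 20},
    {"x": 0, "y": 0, "z": 0.3, "ax": 0, "ay": 0, "az": 0, "hand": 20},
    {"x": 0, "y": 0, "z": 0.4, "ax": 0, "ay": 0, "az": 0, "hand": 20},
    {"x": 0, "y": 0, "z": 0.4, "ax": 0, "ay": 0, "az": 0, "hand": 20},
    {"x": 0, "y": 0, "z": 0.4, "ax": 0, "ay": 0, "az": 0, "hand": 20},
  ],
)

```text
clock: 6.35
eef_pos: [528.5, -236.0, 71.6]
tcp_rot: [3.142, -0.0, 3.018]
contact_force: [-0.8, 0.9, -2.1]
opening: 0.317
grasp_force: 40.4
```

Run:
```python
from h import *
np.set_printoptions(precision=3,suppress=True)
s=monitor.sense();print(s['eef_pos'],s['contact_force'],s['wrist_torque'])
snap('scene','s2.png',(140,140,320,300),4)
```

```text
[ 528.487 -235.963   71.606] [-0.797  0.876 -2.113] [-0.004 -0.03  -0.041]
```

View pics/s2.png

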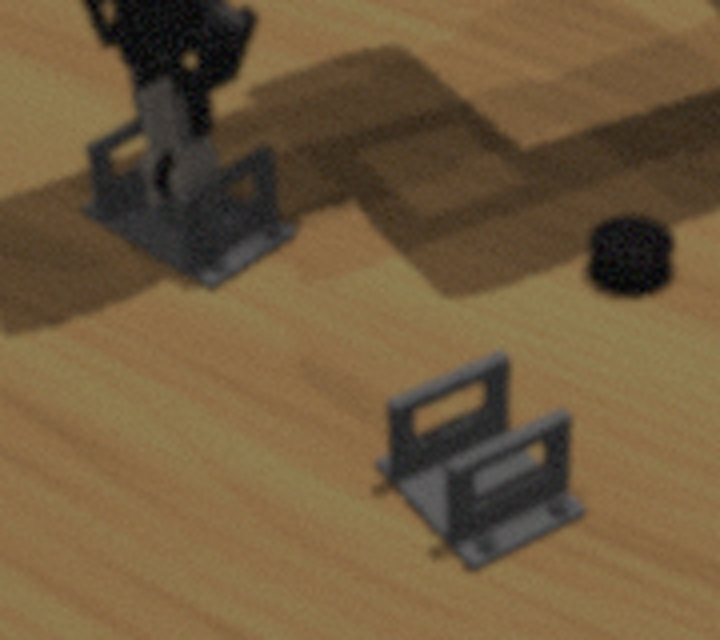

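The idler sits between the wide bracket's cheeks, around (170,170) in the crop, with no contact force. I'll lower 3 mm and let go gradually.

Emit:
drive_tool(
  plan=[
    {"x": 0, "y": 0, "z": 0.06, "ax": 0, "ay": 0, "az": 0, "hand": 20},
    {"x": 0, "y": 0, "z": 0.06, "ax": 0, "ay": 0, "az": 0, "hand": 40},
    {"x": 0, "y": 0, "z": 0.06, "ax": 0, "ay": 0, "az": 0, "hand": 55},
    {"x": 0, "y": 0, "z": 0.06, "ax": 0, "ay": 0, "az": 0, "hand": 70},
    {"x": 0, "y": 0, "z": 0.06, "ax": 0, "ay": 0, "az": 0, "hand": 85},
    {"x": 0, "y": 0, "z": 0.06, "ax": 0, "ay": 0, "az": 0, "hand": 85},
    {"x": 0, "y": 0, "z": 0.06, "ax": 0, "ay": 0, "az": 0, "hand": 85},
    {"x": 0, "y": 0, "z": 0.06, "ax": 0, "ay": 0, "az": 0, "hand": 85},
  ],
)

```text
clock: 7.2
eef_pos: [528.6, -236.0, 68.8]
tcp_rot: [-3.141, 0.0, 3.018]
contact_force: [-0.7, -0.4, 0.3]
opening: 0.997
grasp_force: 0.0
```

Emit:
drive_tool(
  plan=[
    {"x": 0, "y": 0, "z": -0.1, "ax": 0, "ay": 0, "az": 0, "hand": 85},
    {"x": 0, "y": 0, "z": -0.4, "ax": 0, "ay": 0, "az": 0, "hand": 85},
    {"x": 0, "y": 0, "z": -0.9, "ax": 0, "ay": 0, "az": 0, "hand": 85},
    {"x": 0, "y": 0, "z": -1.5, "ax": 0, "ay": 0, "az": 0, "hand": 85},
    {"x": 0, "y": 0, "z": -2.1, "ax": 0, "ay": 0, "az": 0, "hand": 85},
    {"x": 0, "y": 0, "z": -2.6, "ax": 0, "ay": 0, "az": 0, "hand": 85},
    {"x": 0, "y": 0, "z": -2.6, "ax": 0, "ay": 0, "az": 0, "hand": 85},
    {"x": 0, "y": 0, "z": -2.6, "ax": 0, "ay": 0, "az": 0, "hand": 85},
  ],
)

```text
clock: 8.0
eef_pos: [528.8, -236.0, 200.0]
tcp_rot: [-3.141, 0.002, 3.018]
contact_force: [0.1, -0.0, -0.1]
opening: 0.992
grasp_force: 0.0
```

Run:
```python
from h import *
snap('scene','s3.png');snap('wrist','w4.png')
a=cv2.imread('pics/raw_s3.png')[150:230,140:240];b=cv2.imread('pics/raw_w4.png')[100:300,180:380]
cv2.imwrite('pics/f.png',np.hstack([cv2.resize(a,(400,320),interpolation=2),cv2.resize(b,(320,320),interpolation=2)]))
```

```text
(no output)
```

View pics/f.png

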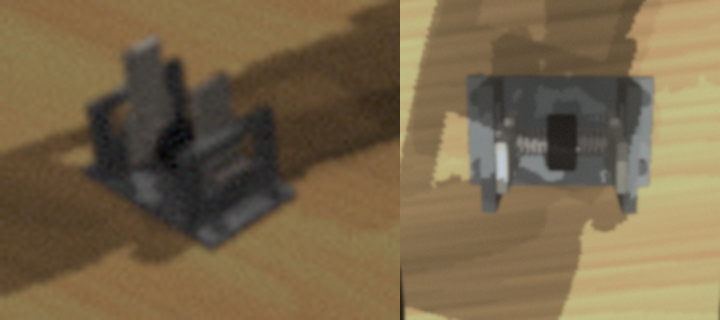

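The idler stands upright and level, with its plates sprung out against both cheeks and its tongues in the windows. The gripper is clear, so I'm handing in.

```bash
python3 -c "
from rig import r
print(r.sign_off())"
```

```text
the job is handed in; nothing more can be done
None
```

The middle-sized idler is fitted in the wide bracket. In the last pictures it stood upright with both plates sprung out to the cheeks, let go of and with the gripper clear. I handed the job in at about 8 s; the hand-in returned no verdict.

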